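Clamp the ball stud and hold the angle gauge on its mark

TASK

Turn the fixture chuck's sleeve clockwise (seen from above) until its three jaws grip the loose ball-headed stud firmly, and leave it tight. Then lift the blue angle gauge by its black grip, rest the middle of its foot lightly on the stud's ball and rock it there, in the plane of its dial, until the swinging black pointer settles on the red mark. Finish while still holding it so, steady on the ball and touching nothing else; leave the solder reel, circuit board and sponge tray alone.

Things in the scene. Friction and masses are not known exactly. Their poses are not given: they have to be found in the camera images.
- sleeve_grip (a point): Fixture chuck fixed on the bench, axis vertical: a square dark steel flange 100 x 100 x 8 mm, over it the aluminium knurled sleeve, 52 mm diameter, from 14 to 48 mm above the bench. This point is on the axis, 34 mm above the bench, a good height to pinch the sleeve from above (the stud stands up 41 mm above this point, between the fingers). Gripping force 60 N does not slip.
- sleeve (a joint): Turn of the sleeve, rad: 0 fully open, grows clockwise seen from above, stop at 1.6. Starts between 0 and 0.3. The jaws move inward 3 mm per rad and meet the stud at about 1.0; turn on until it resists clearly (trying for about 0.25 rad more). Drag of about 0.12 N m; it stays where it is left.
- jaw0: First of three steel chuck jaws inside the sleeve's mouth, 11 x 7 x 12 mm, tops 50 mm above the bench. Origin: bottom of its inner face; its own x axis points out from the chuck axis.
- jaw1: Second jaw, 120 degrees round from the first; same description.
- jaw2: Third jaw; same description.
- chuck: The chuck's fixed part (flange and core); origin on the chuck axis at bench level, z up.
- stud: Loose brass stud, 10 mm diameter, 46 mm long, standing upright in the chuck's 12 mm bore with a sprung steel ball head of 18 mm diameter on top. Origin: centre of the underside, 8 mm above the bench.
- stud_top (a point): Top of the stud's ball, 75 mm above the bench at rest; the ball's centre is 9 mm lower. The ball sinks up to 6 mm on its spring when pressed: about 1.2 N to start, plus 0.8 N per mm.
- gauge: Loose angle gauge standing upright on the bench, about 0.3 kg, 174 mm tall: steel foot 44 (x) x 84 (y) x 10 mm, upright blue disc of 112 mm diameter and 14 mm thick with a white dial on both faces (which face its +x and -x), disc centre 70 mm above the underside. Origin: centre of the underside. z up, x along the pointer's pivot, y along the foot's length.
- gauge_grip (a point): Centre of the gauge's black rubber grip on top, 151 mm above the centre of the underside along the gauge's z; the grip is 26 (x) x 36 (y) mm and runs from 126 to 174 mm above the underside. Axes as the gauge.
- gauge_foot (a point): Centre of the underside of the gauge's foot. Axes as the gauge.
- pointer (a joint): Swing of the black pendulum pointer, rad, about the gauge's x axis (right-hand rule): 0 when it hangs straight down the dial, positive when its tip swings to the gauge's +y. It hangs plumb, so leaning the gauge by an angle a about its +x axis makes it settle at -a, in 1 to 2 s.
- mark (a joint): Angle at which the red mark is set, rad, counted like the pointer's: at 0 the mark is at the bottom of the dial, positive towards the gauge's +y. Between 0.16 and 0.42; stiff, it does not move.
- pointer_tip (a point): Tip of the pointer, 46 mm from the pivot, in the middle of the gauge's thickness; the pointer is drawn on both faces.
- mark_tip (a point): The red mark, 6 mm wide, 46 mm from the pivot, in the middle of the gauge's thickness; drawn on both faces.
- reel: Bystander: green solder reel, 54 mm diameter, 36 mm tall; origin under its centre.
- board: Bystander: green circuit board 70 x 50 mm, 14 mm tall with its connector; origin under its centre.
- sponge_tray: Bystander: black tray 75 x 55 x 18 mm with a yellow sponge; origin under its centre.

How it is judged:
By the outcome, as a careful person would: the job done as asked, in the order asked, and still so for the second after the job is handed in, while the arm keeps its last pose, push and grip.
It also fails if it takes over 58 s, if anything falls off the work surface, if the arm or the gripper's body presses on something with over 40 N, if the wrist force passes 120 N, or if a joint passes its speed limit or range.

ROBOT

A 6-joint arm with a two-finger parallel gripper is mounted at the origin on the work surface. World frame = base frame: x ahead of the robot, y to its left, z up, the work surface at z = 0. Lengths are in mm, angles in rad, forces in N, time in s.
With the tool pointing down it reaches from about 350 to 850 mm from the base axis. Payload 8.1 kg.
Tool frame: the origin (TCP) lies between the finger pads; the fingertips stand 11 mm ahead of it and the grasp point (between the pads) lies 8 mm behind it (tip_reach is the distance from the TCP to the fingertips, in mm); z points along the fingers, y is the line along which they close (so a half turn about z gives the same grasp; the last joint's range is limited). The gripper opens to 85 mm and grips with 20 to 120 N. Pads are 22 mm wide; open, the fingers measure 114 mm over their backs; the gripper's body (76 mm by 85 mm) begins 54 mm behind the grasp point. The pads swing forward as they close: fully open they stand 13 mm farther back than shut.
Start: joints at [1.142, 0.13, 1.488, -0, 1.523, -0.085], TCP at [202.219, 564.901, 242.292] pointing down, gripper open.
Joint ranges: [-2.96, 2.96], [-0.89, 2.26], [0.02, 2.5], [-1.34, 4.48], [0, 2.73], [-2.66, 2.66]. Speed limits (rad/s): [2.39, 2.39, 2.79, 3.14, 3.14, 3.14].

INTERFACE

Orientations are given as a unit quaternion [x, y, z, w].
In Python, from plant import move_ptp, move_l, move_j, gripper_to, dwell, solve_ik, get_state, capture, camera_info, PlanningError, job_done, tip_reach gives the robot as it stands. Calls block until the motion is done:
- move_ptp(position, orientation): joint-space move of the TCP to a pose.
- move_l(position, vel=150, rot=None, max_force=None): straight line of the TCP; rot=None keeps the orientation; vel is the mean speed in mm/s. With max_force (N) it stops when the force on the tool has changed by that much, and returns True; else False.
- move_j(angles): joint-space move.
- gripper_to(opening, effort=None): opening from 0.0 (shut) to 1.0 (fully open); effort is the grip in N (None keeps the last); returns when the fingers have stopped.
- dwell(seconds).
- solve_ik(position, orientation): joint angles nearest the present ones, or None.
- get_state(): the state.
- capture(name): name is "side" or "top"; returns (picture, depth): 480x640x3 uint8, red, green, blue; 480x640 float32, mm along the optical axis (not along the pixel's ray), 0 where there is no reading.
- camera_info(name): a dict with "intrinsics" (3x3 intrinsics, pixels), "R" (3x3) and "t" (3): a world point X has camera coordinates R X + t. Camera axes: x right, y down, z forward; pixel columns grow to the right and rows downward; lengths in mm; the calibration is good to about 2 mm. A picture is of the moment at which its call begins. camera_info takes no time and is no camera call.
A pose or a line that the arm cannot do raises PlanningError and nothing moves.
- job_done(): hands the job in; it is judged then, once.
The state is a dict: "time_s": time; "q": joint angles; "joint_vel": joint speeds; "tau": joint torques, N m; "ee_pos": TCP position; "eef_rot": TCP orientation; "contact_force": force on the tool from outside, world axes, zero at the start; "wrist_torque": the same for the moment, N m; "width": opening from 0.0 (shut) to 1.0 (fully open); "grasp_force": force on a finger pad.
Only numpy, scipy, OpenCV 4.12 (cv2) and the standard library are available. Lean on these libraries where they do the work, as an engineer would, in place of code of your own. Each camera call takes 0.05 s, during which the arm holds its last target. There are 200 camera calls.

## Working session

There is one attempt and no reset: what is moved stays moved. The work goes in short steps, each a Python script; the robot and the scene stay as the last script left them, time stands still between calls to the robot, and variables do not carry over. Pictures are saved under pics/ and viewed, at most 10 in all, crops included, and the job is handed in when it is done.

```bash
mkdir -p pics; ls; python3 - <<'E'
from plant import *
import cv2,numpy as np
for n in("side","top"):
    p,d=capture(n); cv2.imwrite(f"pics/{n}0.png",p[:,:,::-1]); np.save(f"pics/{n}0.npy",d)
    c=camera_info(n); print(n,c["intrinsics"],c["R"],c["t"], -np.array(c["R"]).T@np.array(c["t"]))
print(get_state(),tip_reach)
E
```

```text
pics
side [[478.02805602   0.         316.09552738]
 [  0.         478.02805602 240.95210695]
 [  0.           0.           1.        ]] [[-0.89237973 -0.45092424 -0.01804844]
 [-0.27895835  0.58261346 -0.76337657]
 [ 0.35474026 -0.67618702 -0.64570153]] [561.77036031 247.92905714 668.40314154] [333.36485813 560.83459079 630.99124229]
top [[530.92231396   0.         324.62020007]
 [  0.         530.92231396 246.82649565]
 [  0.           0.           1.        ]] [[-0.01232757 -0.99977078 -0.01750501]
 [-0.98378102  0.01525968 -0.17872337]
 [ 0.17894952  0.01501788 -0.98374363]] [  22.29185582  643.35753206 1034.06583111] [ 448.15215119   -3.06015462 1132.62891929]
{'time_s': 0.1, 'q': array([ 1.14160885e+00,  1.31099773e-01,  1.48922064e+00,  2.30250885e-05,
        1.52302546e+00, -8.54431904e-02]), 'joint_vel': array([ 0.00075185, -0.00113336, -0.00125032, -0.00056601, -0.00120478,
       -0.00154798]), 'tau': array([ 1.67123777e-03, -5.70954037e+01, -5.01938295e+01, -1.72875402e-04,
        8.18610191e-03, -5.54525241e-05]), 'ee_pos': array([201.99285493, 564.43873041, 241.31329422]), 'eef_rot': array([ 1.71027695e-01,  9.85265832e-01, -8.44823601e-04, -2.34204827e-04]), 'contact_force': array([0.49069935, 1.00942793, 0.97528932]), 'wrist_torque': array([ 0.00332764, -0.02912269, -0.02151156]), 'grasp_force': 0.0, 'width': 1.0009717295950153} 11.0
```

View pics/side0.png

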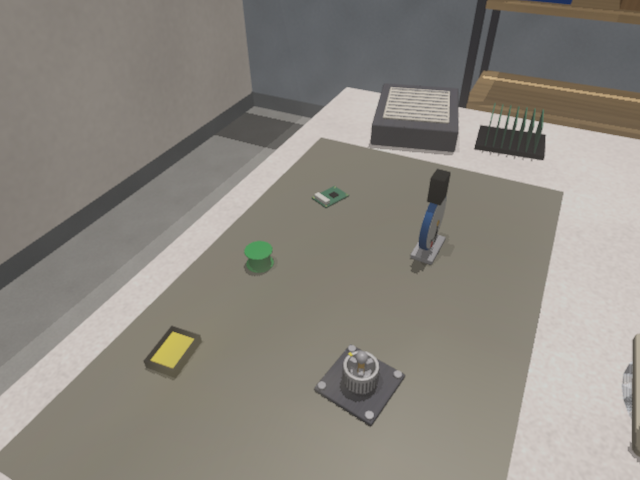

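View pics/top0.png

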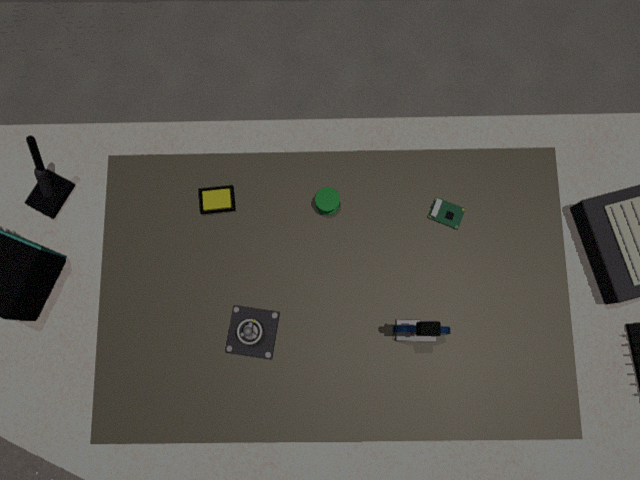

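The chuck is at side (360,375) and top (250,331). The gauge is at side (430,225) and top (420,330), with its foot roughly along world y. The bystanders are well clear. Next I'll measure both.

```bash
cat > h.py <<'E'
from plant import *
import cv2,numpy as np
from scipy.spatial.transform import Rotation as Rn
C={n:{k:np.array(v) for k,v in camera_info(n).items() if k in("intrinsics","R","t")} for n in("side","top")}
def ray(n,uv):
    c=C[n]; d=c["R"].T@np.linalg.inv(c["intrinsics"])@np.array([uv[0],uv[1],1.]); return -c["R"].T@c["t"],d/np.linalg.norm(d)
def onplane(n,uv,p0,nrm):
    o,d=ray(n,uv); return o+d*(np.dot(np.array(p0)-o,nrm)/np.dot(d,nrm))
def onz(n,uv,z): return onplane(n,uv,[0,0,z],[0,0,1])
def tri(a,b):
    (o1,d1),(o2,d2)=ray("side",a),ray("top",b)
    s=np.linalg.lstsq(np.stack([d1,-d2],1),o2-o1,rcond=None)[0]
    p,q=o1+s[0]*d1,o2+s[1]*d2; return (p+q)/2,np.linalg.norm(p-q)
def proj(n,X): 
    c=C[n]; x=c["intrinsics"]@(c["R"]@np.array(X,float)+c["t"]); return x[:2]/x[2]
def down(yaw): # tool z down, tool y at world angle yaw
    y=np.array([np.cos(yaw),np.sin(yaw),0]); z=np.array([0,0,-1.]); return Rn.from_matrix(np.stack([np.cross(y,z),y,z],1))
E
python3 - <<'E'
from h import *
I={n:cv2.imread(f"pics/{n}0.png") for n in C}
def cnts(m): 
    cs=cv2.findContours(m.astype(np.uint8)*255,cv2.RETR_EXTERNAL,cv2.CHAIN_APPROX_NONE)[0]; return sorted(cs,key=cv2.contourArea)[::-1]
def box(n,m,x0,y0,x1,y1): 
    k=np.zeros(m.shape,bool);k[y0:y1,x0:x1]=1; return m&k
hs={n:cv2.cvtColor(I[n],cv2.COLOR_BGR2HSV) for n in C}
# flange: dark & unsaturated vs mat
f=[tuple(map(int,p)) for p in hs["top"][[350,350,331,300],[262,300,240,250]]];print("hsv flange,mat,sleeve",f)
# bystander-free: grip (dark) and blue
g={}
for n,b in(("top",(405,310,460,350)),("side",(420,165,455,215))):
    m=box(n,hs[n][...,2]<45,*b)
    if n=="top": m&=~((hs[n][...,0]>95)&(hs[n][...,0]<130)&(hs[n][...,1]>120))
    c=cnts(m)[0]; print(n,"grip",cv2.boundingRect(c),cv2.minAreaRect(c)); g[n]=cv2.minAreaRect(c)[0]
print("grip tri",tri(g["side"],g["top"]))
m=box("top",(hs["top"][...,0]>95)&(hs["top"][...,0]<130)&(hs["top"][...,1]>110),370,300,470,350)
c=cnts(m)[0];print("blue",cv2.minAreaRect(c))
print([onz("top",u,70).round(1) for u in [(393,330),(450,331)]])
# corners bolts in both: z~10
big=np.hstack([cv2.resize(I["top"][295:370,215:290],(400,400),interpolation=cv2.INTER_CUBIC),cv2.resize(I["top"][295:370,375:460],(400,353),interpolation=cv2.INTER_CUBIC).copy() if 0 else cv2.resize(I["top"][293:378,375:460],(400,400),interpolation=cv2.INTER_CUBIC)])
cv2.imwrite("pics/crop0.png",cv2.convertScaleAbs(big,alpha=1.6))
s=np.hstack([cv2.resize(I["side"][335:425,310:410],(444,400),interpolation=cv2.INTER_CUBIC),cv2.resize(I["side"][165:265,400:460],(240,400),interpolation=cv2.INTER_CUBIC)])
cv2.imwrite("pics/crop1.png",np.vstack([cv2.convertScaleAbs(big,alpha=1.6)[:300*0+400,:684],s])[:, :684][:800] if 0 else s)
gr={n:cv2.cvtColor(I[n],cv2.COLOR_BGR2GRAY) for n in I}
print(cv2.HoughCircles(cv2.resize(gr["top"][295:370,215:290],None,fx=4,fy=4,interpolation=cv2.INTER_CUBIC),cv2.HOUGH_GRADIENT,1,60,param1=80,param2=25,minRadius=45,maxRadius=65))
D=np.load("pics/top0.npy"); v,u=np.mgrid[295:370,215:290]; P=np.array([ (lambda r:r[0]+r[1]*D[b,a]/(C["top"]["R"][2]@r[1]))(ray("top",(a,b))) for a,b in zip(u.ravel(),v.ravel())])
for lo,hi in((40,54),(60,80),(5,14)):
    k=P[(P[:,2]>lo)&(P[:,2]<hi)]; print(lo,hi,len(k),k.mean(0),k.min(0),k.max(0),cv2.minEnclosingCircle(k[:,:2].astype(np.float32)))
v,u=np.mgrid[293:378,375:460]; P=np.array([ (lambda r:r[0]+r[1]*D[b,a]/(C["top"]["R"][2]@r[1]))(ray("top",(a,b))) for a,b in zip(u.ravel(),v.ravel())])
for lo,hi in((165,185),(60,130),(6,16)):
    k=P[(P[:,2]>lo)&(P[:,2]<hi)]; print(lo,hi,len(k),k.mean(0),cv2.minAreaRect(k[:,:2].astype(np.float32)))
E
```

```text
hsv flange,mat,sleeve [(170, 16, 48), (23, 45, 91), (60, 13, 38), (22, 33, 84)]
top grip (407, 322, 34, 14) ((423.5, 328.5), (13.0, 33.0), 90.0)Traceback (most recent call last):
  File "<stdin>", line 15, in <module>
IndexError: list index out of range
```

```bash
cat > m.py <<'E'
from h import *
def cloud(n,D,x0,y0,x1,y1):
    v,u=np.mgrid[y0:y1,x0:x1]; z=D[y0:y1,x0:x1].ravel(); c=C[n]
    X=(np.linalg.inv(c["intrinsics"])@np.stack([u.ravel(),v.ravel(),np.ones(u.size)]))*z
    return ((X-c["t"][:,None]).T@c["R"])[z>0]
E
python3 - <<'E'
from m import *
I={n:cv2.imread(f"pics/{n}0.png") for n in C}
np.set_printoptions(precision=1,suppress=True)
for n,b1,b2 in(("top",(215,295,290,370),(375,293,460,378)),("side",(310,335,410,425),(405,165,455,270))):
    D=np.load(f"pics/{n}0.npy")
    for b,hs in((b1,((40,54),(65,80),(6,12))),(b2,((168,182),(130,182),(40,125),(7,13)))):
        P=cloud(n,D,*b)
        for lo,hi in hs:
            k=P[(P[:,2]>lo)&(P[:,2]<hi)]
            if len(k)>3: print(n,lo,hi,len(k),k.mean(0),k.max(0),cv2.minAreaRect(k[:,:2].astype(np.float32)),"circ",cv2.minEnclosingCircle(k[:,:2].astype(np.float32)))
g=lambda n,x0,y0,x1,y1,w:cv2.resize(I[n][y0:y1,x0:x1],(w,300),interpolation=cv2.INTER_CUBIC)
cv2.imwrite("pics/crop0.png",cv2.convertScaleAbs(np.vstack([np.hstack([g("top",215,295,290,370,300),g("top",375,293,460,378,300)]),np.hstack([g("side",310,335,410,425,333),g("side",405,165,455,265,150),np.zeros((300,117,3),np.uint8)])]),alpha=1.7))
E
```

```text
top 40 54 261 [475.2 168.3  47.6] [500.9 193.5  53.6] ((474.8817138671875, 168.23997497558594), (52.043800354003906, 50.34543991088867), 0.5982553362846375) circ ((474.9898376464844, 168.7174530029297), 26.746728897094727)
top 65 80 64 [474.9 168.   72.4] [482.2 176.6  77.5] ((474.2431945800781, 168.7247772216797), (15.794529914855957, 15.70506763458252), 88.97084045410156) circ ((475.0984191894531, 168.40167236328125), 8.718818664550781)
top 6 12 1417 [474.4 167.2   8.6] [551.8 245.2  12. ] ((474.446533203125, 167.5546417236328), (154.0128936767578, 153.49754333496094), 89.28168487548828) circ ((476.6676330566406, 160.1180877685547), 99.46105194091797)
top 168 182 295 [ 473.  -173.4  174. ] [ 485.4 -156.1  178.9] ((472.8942565917969, -173.52392578125), (34.7198486328125, 24.82536506652832), 89.0110092163086) circ ((473.6217956542969, -173.76536560058594), 20.734609603881836)
top 130 182 344 [ 472.9 -171.1  171. ] [ 486.4 -155.4  178.9] ((473.0228271484375, -173.07931518554688), (35.0433464050293, 25.389488220214844), 87.70398712158203) circ ((473.63446044921875, -173.54513549804688)
[... 1376 characters left out ...]
)
side 130 182 551 [ 466.8 -164.1  158.7] [ 482.7 -152.3  176.6] ((468.02740478515625, -172.51290893554688), (39.704471588134766, 26.907773971557617), 84.22042846679688) circ ((467.7599792480469, -173.48321533203125), 22.946077346801758)
side 40 125 746 [ 465.5 -149.8   85.1] [ 480.  -116.1  124.7] ((467.5658874511719, -170.9342041015625), (110.33283233642578, 21.60569953918457), 82.84846496582031) circ ((466.09051513671875, -170.7490692138672), 55.167415618896484)
side 7 13 407 [ 463.7 -161.1   10.6] [ 491.9 -129.3   13. ] ((468.50335693359375, -172.69203186035156), (86.60578918457031, 44.802467346191406), 87.94625091552734) circ ((468.24505615234375, -172.9524688720703), 46.98746871948242)
```

View pics/crop0.png

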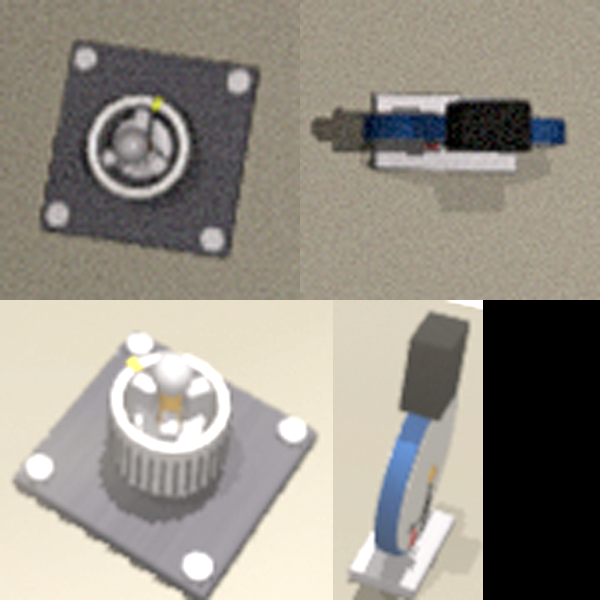

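The chuck axis is at about (472.7, 169.0): the sleeve measures 52 mm across and the ball top is about 76 mm high, which fits. The gauge is at (470.6, −173.4) with its long axis at about 88°. Its red mark is on the world +y side, so gauge +y ≈ world +y. Next I'll grip the sleeve.

```bash
python3 - <<'E'
from h import *
np.set_printoptions(precision=2,suppress=True)
x,y=472.7,169
for yaw in np.arange(-3,3.2,.5):
    a=solve_ik([x,y,28],down(yaw).as_quat()); print(round(yaw,2),None if a is None else np.array(a))
yaw=None
for s in np.arange(3.1,-3.2,-.1):
    a=solve_ik([x,y,28],down(s).as_quat());b=solve_ik([x,y,28],down(s-1.5).as_quat())
    if a is not None and b is not None and abs(a[5]-b[5])<1.7 and max(abs(a[5]),abs(b[5]))<1.4: yaw=s;print("yaw",s,a[5],b[5]);break
gripper_to(1.0,20)
q=down(yaw).as_quat()
move_ptp([x,y,180],q); move_l([x,y,28],vel=150,max_force=15)
s0=get_state(); print(s0["time_s"],s0["ee_pos"],s0["contact_force"],s0["wrist_torque"])
gripper_to(0.5,20); s=get_state(); print(s["width"],s["grasp_force"],s["contact_force"],s["wrist_torque"],"tool axes",(Rn.from_quat(s["eef_rot"]).inv().apply(s["contact_force"]-s0["contact_force"])))
open("yaw","w").write(str(yaw))
E
```

```text
-3.0 None
-2.5 None
-2.0 [ 0.24  0.09  1.95 -0.    1.1   2.24]
-1.5 [ 0.24  0.09  1.95 -0.    1.1   1.74]
-1.0 [ 0.24  0.09  1.95 -0.    1.1   1.24]
-0.5 [ 0.24  0.09  1.95 -0.    1.1   0.74]
0.0 [ 0.24  0.09  1.95 -0.    1.1   0.24]
0.5 [ 0.24  0.09  1.95 -0.    1.1  -0.26]
1.0 [ 0.24  0.09  1.95 -0.    1.1  -0.76]
1.5 [ 0.24  0.09  1.95 -0.    1.1  -1.26]
2.0 [ 0.24  0.09  1.95 -0.    1.1  -1.76]
2.5 [ 0.24  0.09  1.95 -0.    1.1  -2.26]
3.0 None
yaw 1.5999999999999988 -1.3588102901734562 0.141189709826544
3.2417 [473.54 169.26  29.01] [ 0.24  0.29 -0.18] [-0.02 -0.04 -0.  ]
0.5980187154497685 20.24250503629446 [-2.45  0.77  6.01] [ 0.2   0.34 -0.1 ] tool axes [ 2.67  0.56 -6.19]
```

```bash
python3 - <<'E'
from h import *
np.set_printoptions(precision=2,suppress=True)
yaw=float(open("yaw").read()); p=[472.7,169,28]
gripper_to(0.4,70)
def yawnow(s): v=Rn.from_quat(s["eef_rot"]).apply([0,1,0]); return np.arctan2(v[1],v[0])
s=get_state(); print(s["time_s"],yawnow(s),s["width"],s["grasp_force"],s["contact_force"],s["wrist_torque"])
t=0
for st in [.3,.5,.6,.7,.8,.9,1.0,1.05,1.1]:
    move_l(p,rot=down(yaw-st).as_quat()); s=get_state()
    print(st,round(s["time_s"],2),round(yaw-yawnow(s),3),s["contact_force"],s["wrist_torque"])
    if abs(s["wrist_torque"][2])>0.8: break
E
```

```text
3.8667 1.5998543827454004 0.5870090680506699 70.89515291154385 [-3.76 -0.65 10.01] [ 0.18  0.64 -0.16]
0.3 4.32 0.3 [-3.58 -2.23 10.44] [-0.14  0.65 -0.11]
0.5 4.67 0.501 [-4.63 -1.74 10.98] [-0.28  0.68 -0.12]
0.6 4.92 0.601 [-5.23 -3.26 10.91] [-0.27  0.71 -0.09]
0.7 5.17 0.701 [-5.27 -3.5  11.67] [-0.43  0.76 -0.09]
0.8 5.42 0.801 [-6.33 -3.75 12.14] [-0.46  0.82 -0.09]
0.9 5.67 0.901 [-6.44 -3.93 12.51] [-0.58  0.84 -0.03]
1.0 5.92 1.001 [-6.43 -4.11 13.13] [-0.61  0.86  0.07]
1.05 6.17 1.05 [-5.99 -4.37 14.3 ] [-0.62  0.93  0.03]
1.1 6.42 1.1 [-7.85 -4.82 12.74] [-0.61  0.93  0.13]
```

```bash
python3 - <<'E'
from h import *
np.set_printoptions(precision=2,suppress=True)
yaw=float(open("yaw").read()); p=[472.7,169,28]
def yawnow(s): v=Rn.from_quat(s["eef_rot"]).apply([0,1,0]); return np.arctan2(v[1],v[0])
for st in [1.15,1.2,1.25,1.3]:
    move_l(p,rot=down(yaw-st).as_quat()); s=get_state()
    print(st,round(s["time_s"],2),round(yaw-yawnow(s),3),s["width"],s["contact_force"],s["wrist_torque"],s["tau"][5])
    if abs(s["wrist_torque"][2])>1: break
I,_=capture("side"); J,_=capture("top")
g=lambda I,x0,y0,x1,y1:cv2.resize(I[y0:y1,x0:x1,::-1],(400,400),interpolation=cv2.INTER_CUBIC)
cv2.imwrite("pics/turn.png",np.hstack([g(I,310,325,410,425),g(J,210,290,290,370)]))
E
```

```text
1.15 6.67 1.15 0.5915686988526465 [-5.91 -5.56 13.35] [-0.61  1.01  0.17] 0.41719830594956875
1.2 6.92 1.2 0.5910966090551307 [-7.35 -4.84 13.21] [-0.64  0.98  0.15] 0.45772972516715527
1.25 7.17 1.25 0.5845928926926804 [-6.79 -5.25 14.11] [-0.69  1.06  0.19] 0.49873441457748413
1.3 7.42 1.3 0.5842139720172361 [-7.36 -5.07 14.57] [-0.73  1.1   0.36] 0.5403182655572891
```

View pics/turn.png

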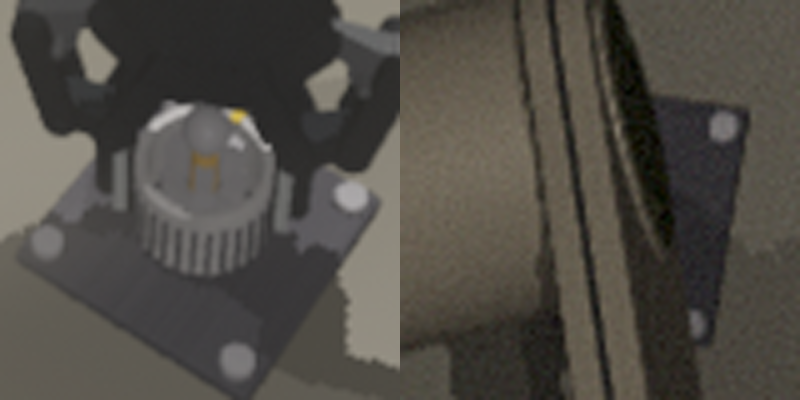

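In the left half the yellow sleeve mark has moved to side (369,354). It started at about (350,354). I'll check that rotation in world terms and keep turning while watching tau6.

```bash
cat > t.py <<'E'
from h import *
np.set_printoptions(precision=2,suppress=True)
def yawnow(s): v=Rn.from_quat(s["eef_rot"]).apply([0,1,0]); return np.arctan2(v[1],v[0])
def yel(I): # bgr side -> world angle of yellow mark
    h=cv2.cvtColor(I,cv2.COLOR_BGR2HSV)[335:372,330:395]; m=(h[...,0]>20)&(h[...,0]<34)&(h[...,1]>110)&(h[...,2]>80)
    v,u=np.nonzero(m); w=h[...,1][m].astype(float); uv=((u*w).sum()/w.sum()+330,(v*w).sum()/w.sum()+335)
    X=onz("side",uv,48); d=X-np.array([470.4,169.5,48]); return uv,len(u),np.hypot(*d[:2]),np.arctan2(d[1],d[0])
E
python3 - <<'E'
from t import *
yaw=float(open("yaw").read()); p=[472.7,169,28]
print(yel(cv2.imread("pics/side0.png")))
print(yel(capture("side")[0][:,:,::-1].copy()))
for st in [1.35,1.4]:
    move_l(p,rot=down(yaw-st).as_quat()); s=get_state()
    print(st,round(s["time_s"],2),round(yaw-yawnow(s),3),s["width"],s["contact_force"],s["wrist_torque"],s["tau"][5])
print(yel(capture("side")[0][:,:,::-1].copy()))
E
```

```text
((np.float64(349.7412746585736), np.float64(353.57283763277695)), 10, np.float64(25.032397144955038), np.float64(-0.4568236742868878))
((np.float64(369.2039151712887), np.float64(353.21859706362153)), 9, np.float64(24.395691745199294), np.float64(-1.6955012254487785))
1.35 7.82 1.348 0.5863115735114802 [-7.34 -5.2  14.62] [-0.73  1.1   1.34] 1.5735997259616852
1.4 8.07 1.399 0.5819644891101456 [-6.46 -6.16 13.49] [-1.07  1.1   0.87] 1.070391833782196
((np.float64(369.4040540540541), np.float64(353.77702702702703)), 5, np.float64(23.69485096704306), np.float64(-1.7264162749548515))
```

```bash
python3 - <<'E'
from t import *
yaw=float(open("yaw").read()); p=[472.7,169,28]
def rep(l):
    s=get_state();print(l,round(s["time_s"],2),round(yaw-yawnow(s),3),s["width"],s["wrist_torque"],s["tau"][5])
rep("rest");dwell(.3);rep("rest")
gripper_to(0.4,100);rep("grip")
for st in (1.43,1.46):
    move_l(p,rot=down(yaw-st).as_quat());rep(st);dwell(.2);rep(st)
E
```

```text
rest 8.12 1.399 0.5789836161087513 [-1.04  1.04  0.79] 0.8829851076006889
rest 8.42 1.399 0.5847477929922935 [-1.07  1.1   0.88] 0.8493031561374664
grip 8.63 1.398 0.5779829837159323 [-1.11  1.22  0.94] 0.9213032014667988
1.43 8.88 1.428 0.5755380614529677 [-1.7   1.3   1.41] 1.5737740695476532
1.43 9.08 1.428 0.5753234260395332 [-1.72  1.33  1.44] 1.4458301290869713
1.46 9.33 1.458 0.5760909977764104 [-2.36  1.45  1.42] 1.5652502328157425
1.46 9.53 1.458 0.5729251252528101 [-2.3   1.4   1.47] 1.4532913640141487
```

The torque has levelled off at about 1.45 N·m against 0.12 N·m of drag, so the stud is tight. I'll release, check the mark and jaws, then go to the gauge.

```bash
python3 - <<'E'
from t import *
from m import cloud
yaw=float(open("yaw").read()); p=[472.7,169,28]
gripper_to(1.0,60); move_l([472.7,169,200],vel=250)
print(get_state()["time_s"])
# gauge: pads close along gauge y (world angle ~88deg)
g=np.array([470.6,-173.4]); gy=np.deg2rad(88)
move_ptp([g[0],g[1],240],down(gy).as_quat())
I,D=capture("side"); I=I[:,:,::-1].copy(); print(yel(I)); s=get_state(); print(s["time_s"],s["q"],s["ee_pos"])
P=cloud("side",D,310,335,410,425);k=P[(P[:,2]>65)&(P[:,2]<80)];print("ball",k.mean(0),k.max(0),cv2.minEnclosingCircle(k[:,:2].astype(np.float32)))
f=lambda x0,y0,x1,y1:cv2.resize(I[y0:y1,x0:x1],(400,400),interpolation=cv2.INTER_CUBIC)
cv2.imwrite("pics/pre.png",np.hstack([f(330,340,390,400),f(380,130,480,270)]))
E
```

```text
10.8333
((np.float64(363.5313807531381), np.float64(350.0)), 2, np.float64(26.749581058477382), np.float64(-1.3181979044555825))
12.7 [-0.45 -0.14  1.76  0.    1.52 -1.99] [ 470.59 -172.85  239.56]
ball [469.33 172.08  71.88] [478.76 178.33  77.23] ((469.8576965332031, 170.33326721191406), 8.90929126739502)
```

View pics/pre.png

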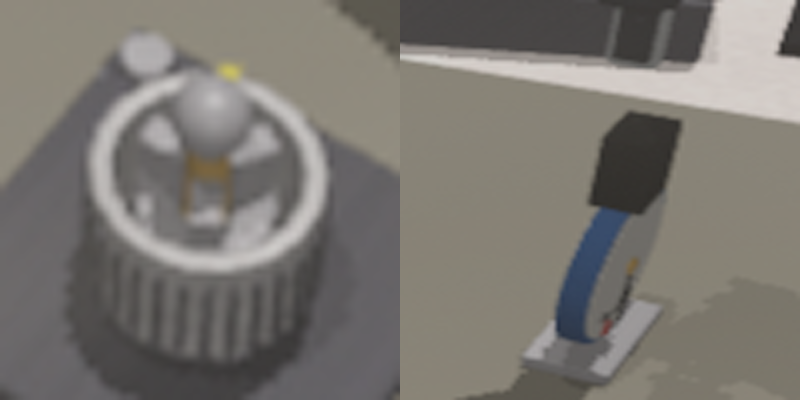

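The mark is now at about side (364.4,350.8), which is only about 0.9 rad from the start. The sleeve therefore went back by about 0.35 rad on release. The gauge is undisturbed. I'll regrip, better centred, and watch the mark before and after release.

```bash
cat >> t.py <<'E'
def yel2(): 
    I=capture("side")[0][:,:,::-1].copy(); h=cv2.cvtColor(I,cv2.COLOR_BGR2HSV)[338:365,335:395].astype(float)
    m=(h[...,0]>20)&(h[...,0]<36)&(h[...,1]>85)&(h[...,2]>60); v,u=np.nonzero(m)
    if not len(u): return None
    w=h[...,1][m]-60; uv=((u*w).sum()/w.sum()+335,(v*w).sum()/w.sum()+338); d=onz("side",uv,48)-np.array([470.4,169.5,48])
    return len(u),round(np.hypot(*d[:2]),1),round(np.arctan2(d[1],d[0]),3)
E
python3 - <<'E'
from t import *
print(yel2())
yaw=1.2; p=[471,168.7,29]
move_ptp([p[0],p[1],130],down(yaw).as_quat()); move_l(p,vel=200,max_force=15)
def rep(l):
    s=get_state();print(l,round(s["time_s"],2),round(yaw-yawnow(s),3),s["width"],s["contact_force"],s["wrist_torque"],s["tau"][5],yel2())
rep("down");gripper_to(.4,60);rep("grip")
for st in (.1,.2,.3,.4):
    move_l(p,rot=down(yaw-st).as_quat());rep(st)
    if get_state()["wrist_torque"][2]>1.0: break
E
```

```text
(5, np.float64(26.4), np.float64(-1.352))
down 14.76 0.001 1.0041652758173796 [0.25 0.2  1.07] [ 0.01 -0.04  0.05] -0.00539706030394882 None
grip 15.23 -0.0 0.5802638858310208 [-2.27  1.4   7.  ] [0.24 0.34 0.1 ] 0.04670952446758747 None
0.1 15.53 0.1 0.5823110091370358 [-2.26  1.98  7.39] [0.27 0.29 0.07] 0.5750814825296402 (8, np.float64(25.9), np.float64(-1.449))
0.2 15.83 0.2 0.5812096444722391 [-1.8   1.8   7.82] [0.25 0.24 0.15] 0.6530840881168842 (13, np.float64(25.2), np.float64(-1.518))
0.3 16.13 0.3 0.5821877018485672 [-2.19  1.83  6.97] [0.29 0.29 0.23] 0.733701791614294 (12, np.float64(24.4), np.float64(-1.626))
0.4 16.43 0.4 0.5817409226069576 [-1.02  2.81  6.47] [0.23 0.27 0.32] 0.8019446767866611 (12, np.float64(24.3), np.float64(-1.722))
```

The torque rises elastically from the first instant, at about 0.8 N·m/rad, up to the end stop. So the jaws were already loaded at rest, and the sleeve just relaxes to where its drag balances the spring. It is tight. I'll release and go for the gauge.

```bash
python3 - <<'E'
from t import *
gripper_to(1.0,60); print("released",yel2()); move_l([471,168.7,150],vel=300)
def tiltR(yaw,m,sgn): # gauge y dir in tool y (sgn) ; lean -m about gauge x
    B=down(yaw); gx=np.cross(B.apply([0,sgn,0]),[0,0,1]); return Rn.from_rotvec(-m*gx)*B
for sgn,yaw in((1,-.03),(-1,-.03)):
    for m in(.16,.3,.42):
        R=tiltR(yaw,m,sgn); pos=np.array([471,169,66])+R.apply([0,0,-1])*(9+143)
        a=solve_ik(pos,R.as_quat()); print(sgn,m,pos,a if a is None else np.array(a))
    # presentation pose near camera
    for P in([340,330,400],[400,300,380],[440,260,330]):
        a=solve_ik(P,down(-.03).as_quat()); print(P,a if a is None else np.array(a))
for yw in (np.deg2rad(88),np.deg2rad(-92)):
    print(yw,solve_ik([469,-173.5,146],down(yw).as_quat()))
print(yel2(),get_state()["time_s"])
E
```

```text
released None
1 0.16 [495.21 168.27 216.06] [0.2  0.08 1.6  0.04 1.62 0.23]
1 0.3 [515.9  167.65 211.21] [0.18 0.27 1.42 0.06 1.75 0.21]
1 0.42 [532.95 167.14 204.79] [0.16 0.43 1.26 0.08 1.86 0.2 ]
[340, 330, 400] [ 0.66 -0.22  1.54 -0.    1.82  0.69]
[400, 300, 380] [ 0.54 -0.16  1.52 -0.    1.77  0.57]
[440, 260, 330] [ 0.43 -0.13  1.59 -0.    1.68  0.46]
-1 0.16 [446.79 169.73 216.06] [ 0.29 -0.34  1.98 -0.05  1.35  0.33]
-1 0.3 [426.1  170.35 211.21] [ 0.35 -0.54  2.15 -0.12  1.25  0.41]
-1 0.42 [409.05 170.86 204.79] [ 0.42 -0.7   2.29 -0.19  1.18  0.49]
[340, 330, 400] [ 0.66 -0.22  1.54 -0.    1.82  0.69]
[400, 300, 380] [ 0.54 -0.16  1.52 -0.    1.77  0.57]
[440, 260, 330] [ 0.43 -0.13  1.59 -0.    1.68  0.46]
1.53588974175501 [-0.46 -0.07  1.88 -0.    1.34 -1.99]
-1.6057029118347832 [-0.46 -0.07  1.88 -0.    1.34  1.15]
(5, np.float64(26.4), np.float64(-1.352)) 17.5833
```

```bash
python3 - <<'E'
from t import *
gy=np.deg2rad(88); R=down(gy).as_quat()
move_ptp([469.3,-173.5,235],R); print(move_l([469.3,-173.5,147],vel=150,max_force=10))
gripper_to(0.2,60); s=get_state(); print(s["time_s"],s["width"]*85,s["grasp_force"],s["contact_force"],s["ee_pos"])
move_l([469.3,-173.5,285],vel=200); s=get_state(); print(s["width"]*85,s["grasp_force"],s["contact_force"])
move_ptp([400,300,380],down(gy-np.pi/2).as_quat()); dwell(1.5)
I,D=capture("side"); cv2.imwrite("pics/pres.png",I[:,:,::-1]); np.save("pics/pres.npy",D)
s=get_state(); print(s["time_s"],s["ee_pos"],s["contact_force"])
u=proj("side",[400,300,307]).astype(int); print(u)
x0,y0=max(u[0]-100,0),max(u[1]-110,0)
cv2.imwrite("pics/presc.png",cv2.resize(I[y0:y0+200,x0:x0+200,::-1],(600,600),interpolation=cv2.INTER_CUBIC)); print(x0,y0)
E
```

```text
False
20.1583 35.34339059105458 61.376445293426514 [ 0.72 -0.28  4.74] [ 469.88 -173.9   147.87]
35.514839971412265 60.443851947784424 [-0.16 -0.24 -4.41]
24.7417 [399.99 300.02 380.  ] [ 0.05  0.37 -3.34]
[390 330]
290 220
```

View pics/presc.png

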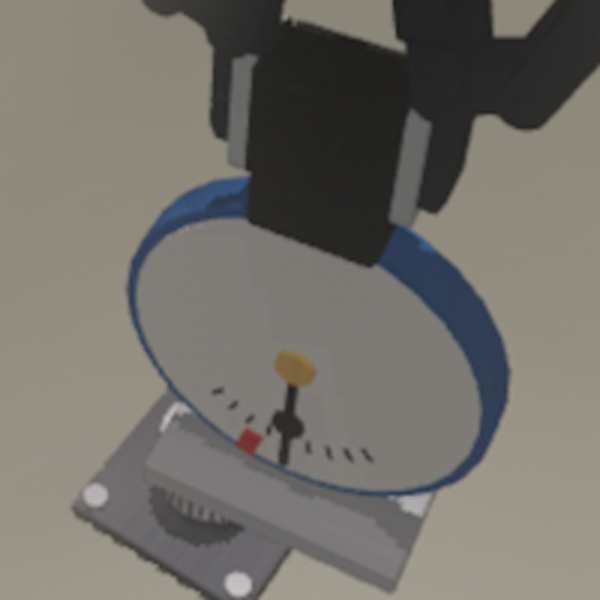

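The crop shows the pivot at (295,368), the pointer tip at (284,462) and the red mark at (250,440), which is on gauge +y. I'll compute the mark angle on the dial plane and go over the ball with the lean applied.

```bash
cat > d.py <<'E'
from t import *
def dial(I,cpx,pc,gy,nrm,verbose=True):
    """I bgr; pivot pixel guess; pc point on face plane; gy gauge y, nrm face normal; returns pivot3D, angles of pointer & mark about gauge x (from gauge down)"""
    x0,y0=int(cpx[0])-45,int(cpx[1])-20; h=cv2.cvtColor(I,cv2.COLOR_BGR2HSV)[y0:y0+75,x0:x0+90].astype(int)
    def cen(m,w=None):
        n,l,st,c=cv2.connectedComponentsWithStats(m.astype(np.uint8)); i=1+np.argmax(st[1:,4]); return c[i]+[x0,y0],st[i,4],l==i
    piv,n1,_=cen((h[...,0]>8)&(h[...,0]<28)&(h[...,1]>110)&(h[...,2]>75))
    red,n2,_=cen(((h[...,0]<6)|(h[...,0]>172))&(h[...,1]>100)&(h[...,2]>60))
    W=lambda uv:onplane("side",uv,pc,nrm); P=W(piv); gz=np.cross(nrm,gy) if np.dot(np.cross(nrm,gy),[0,0,1])>0 else -np.cross(nrm,gy)
    ang=lambda X:np.arctan2((X-P)@gy,-(X-P)@gz)
    M=W(red); # pointer: dark pixels with radius 8..48 and within 0.6rad of plumb
    v,u=np.nonzero(h[...,2]<60); X=np.array([W((a+x0,b+y0)) for a,b in zip(u,v)])
    pl=np.array([0,0,-1.]); r=np.linalg.norm(X-P,axis=1); e=np.cross(gz,nrm); 
    A=np.array([ang(x) for x in X]); a0=np.arctan2(pl@gy,-pl@gz); k=(r>10)&(r<47)&(abs(A-a0)<.2)
    pa=np.average(A[k],weights=r[k]**2) if k.any() else np.nan
    if verbose: print("piv px",piv,n1,"red",red,n2,"rmark",np.linalg.norm(M-P).round(1),"pivot",P,"pointer",round(pa,3),"n",k.sum(),"plumb",round(a0,3),"mark",round(ang(M),3))
    return P,pa,ang(M)
E
python3 - <<'E'
from d import *
I=cv2.imread("pics/pres.png"); yw=np.deg2rad(-2); gy=np.array([np.cos(yw),np.sin(yw),0]); n=np.array([-gy[1],gy[0],0])
print(n)
for off in(5,7,9): dial(I,(290+295/3,220+368/3),np.array([400,300,0])+n*off,gy,n)
# foot & face depth check
from m import cloud
D=np.load("pics/pres.npy"); P=cloud("side",D,360,300,425,375); d=(P-[400,300,0])@n
k=(abs((P-[400,300,0])@gy)<30)&(abs(P[:,2]-310)<30); print("face offset",np.median(d[k]),k.sum())
E
```

```text
[0.03 1.   0.  ]
piv px [388.   342.47] 98 red [372.62 366.68] 40 rmark 44.6 pivot [399.88 305.01 296.7 ] pointer 0.009 n 100 plumb 0.0 mark 0.265
piv px [388.   342.47] 98 red [372.62 366.68] 40 rmark 44.2 pivot [399.35 307.03 299.34] pointer 0.009 n 99 plumb 0.0 mark 0.265
piv px [388.   342.47] 98 red [372.62 366.68] 40 rmark 43.9 pivot [398.83 309.05 301.98] pointer 0.009 n 99 plumb 0.0 mark 0.265
face offset 6.338556261805747 3022
```

The mark is at 0.265, or 0.256 relative to the plumb pointer. I'll hover over the ball with that lean and check the alignment.

```bash
cat >> d.py <<'E'
H=147.9; BALL=np.array([470.7,169.3,66.]); YW=np.deg2rad(-2)
def pose(m,up,ball=BALL):
    B=down(YW); gy=B.apply([0,1,0]); gx=np.cross(gy,[0,0,1]); T=Rn.from_rotvec(-m*gx); gz=T.apply([0,0,1])
    return ball+[0,0,up]+gz*(9+H),T*B,T.apply(gy),-gx,gz
E
python3 - <<'E'
from d import *
p,R,gy,n,gz=pose(.257,60); move_ptp(p,R.as_quat())
p,R,gy,n,gz=pose(.257,10); move_l(p,vel=100); dwell(1.0)
s=get_state(); print(s["time_s"],s["ee_pos"]-p,s["contact_force"])
I=capture("side")[0][:,:,::-1].copy(); cv2.imwrite("pics/hov.png",I); J=capture("top")[0][:,:,::-1].copy(); cv2.imwrite("pics/hovt.png",J)
foot=p-gz*H; pv=foot+gz*70+n*7; u=proj("side",pv); print(u); 
try: dial(I,u,pv,gy,n)
except Exception as e: print(e)
x0,y0=int(u[0])-75,int(u[1])-60
cv2.imwrite("pics/hovc.png",cv2.resize(cv2.convertScaleAbs(I[y0:y0+150,x0:x0+150],alpha=1.5),(600,600),interpolation=cv2.INTER_CUBIC)); print(x0,y0)
print("foot ends top edge px",[proj("side",foot+gz*10+gy*t+n*22).round(1) for t in(-42,0,42)],"foot bot",[proj("side",foot+gy*t+n*22).round(1) for t in(-42,0,42)],"ball c",proj("side",BALL))
E
```

```text
27.2167 [-0.03  0.   -0.03] [-0.49 -0.4  -4.27]
[347.94 315.03]
piv px [348.21 316.59] 34 red [348.33 339.22] 9 rmark 46.2 pivot [490.55 175.61 149.57] pointer 0.264 n 40 plumb 0.257 mark 0.225
272 255
foot ends top edge px [array([380.5, 362.1]), array([352.2, 355. ]), array([325.7, 348.3])] foot bot [array([381.8, 367.3]), array([353.6, 360. ]), array([327.3, 353.3])] ball c [361.34 357.15]
```

View pics/hovc.png

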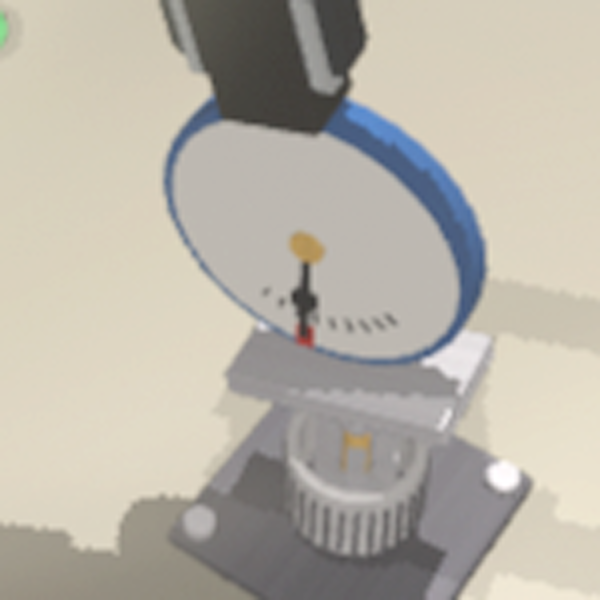

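The pointer at about (306,335) in the crop overlaps the red mark, and the foot is over the ball. I'll check the foot's centring from the depth image before touching down.

```bash
python3 - <<'E'
from d import *
from m import cloud
p,R,gy,n,gz=pose(.257,10); foot=p-gz*H
I,D=capture("side"); P=cloud("side",D,315,325,400,375)-foot
L=np.stack([P@gy,P@n,P@gz],1); k=(abs(L[:,0])<55)&(abs(L[:,1])<35)&(L[:,2]>4)&(L[:,2]<14); L=L[k]
print(k.sum(),"top z",np.median(L[:,2]),"fit slope gy", np.polyfit(L[:,0],L[:,2],1))
print("gy ext",np.percentile(L[:,0],[0,1,2,98,99,100]),"n ext",np.percentile(L[:,1],[1,98,99,100]))
for lo,hi in((-40,-20),(-20,0),(0,20),(20,40)):
    m=(L[:,0]>lo)&(L[:,0]<hi); print(lo,np.percentile(L[m,1],[95,99]) if m.any() else None)
print(cv2.minAreaRect(L[:,:2].astype(np.float32)))
b=np.array([469.9,170.1,66])-BALL; print("ball (side cam) rel",b@gy,b@n)
E
```

```text
1033 top z 10.017642357441046 fit slope gy [0.01 9.7 ]
gy ext [-45.35 -44.2  -43.93  37.31  38.22  39.27] n ext [-21.03  21.16  21.4   21.95]
-40 [20.65 21.3 ]
-20 [21.03 21.45]
0 [20.89 21.46]
20 [20.53 20.97]
((-2.9982566833496094, -0.8718662261962891), (45.112030029296875, 84.53339385986328), 89.61336517333984)
ball (side cam) rel -0.8002567936316082 0.7715930642532586
```

```bash
python3 - <<'E'
from d import *
_,_,gy,n,gz=pose(.257,0); b2=BALL+gy*2.0*np.array([1,1,0])+n*1.5
open("ball","w").write(repr(b2.tolist())); print(b2)
p,R,gy,n,gz=pose(.257,8,b2); move_l(p,vel=20); dwell(.5)
f0=np.mean([get_state()["contact_force"] for _ in range(3)],0); print(f0)
for up in (4,2.5,2,1.5,1,.5,0,-.5,-1,-1.5,-2,-2.5,-3):
    p,*_=pose(.257,up,b2); r=move_l(p,vel=15,max_force=8); dwell(.25); s=get_state(); f=s["contact_force"]-f0
    print(up,r,round(s["time_s"],2),f,s["wrist_torque"])
    if f[2]>1.9 : break
open("up","w").write(str(up))
E
```

```text
[472.69 170.73  66.  ]
[-0.35  0.36 -4.1 ]
4 False 28.84 [ 0.64 -0.03  0.04] [-0.02 -0.37 -0.  ]
2.5 False 29.34 [ 0.25 -0.48 -0.52] [-0.06 -0.38  0.05]
2 False 29.84 [ 0.35 -0.67 -0.23] [-0.05 -0.39 -0.01]
1.5 False 30.34 [ 0.9  -0.08  0.03] [-0.01 -0.33  0.02]
1 False 30.84 [ 0.   -0.81 -0.22] [ 0.   -0.41 -0.04]
0.5 False 31.34 [0.72 0.04 0.68] [ 0.   -0.38 -0.02]
0 False 31.84 [ 0.43 -0.24  0.28] [-0.03 -0.37 -0.  ]
-0.5 False 32.34 [-0.03 -0.3   1.01] [-0.03 -0.31  0.03]
-1 False 32.84 [ 0.13 -0.71  1.85] [-0.   -0.26  0.05]
-1.5 False 33.34 [-0.09 -0.95  2.38] [-0.01 -0.3   0.04]
```

```bash
python3 - <<'E'
from d import *
from m import cloud
b2=np.array(eval(open("ball").read())); p,R,gy,n,gz=pose(.257,-1.5,b2); dwell(1)
I,D=capture("side"); I=I[:,:,::-1].copy(); foot=p-gz*H; pv=foot+gz*70+n*7; u=proj("side",pv); dial(I,u,pv,gy,n)
P=cloud("side",D,315,325,400,380)-foot; L=np.stack([P@gy,P@n,P@gz],1); k=(abs(L[:,0])<55)&(abs(L[:,1])<35)&(L[:,2]>4)&(L[:,2]<14); L=L[k]
bb=np.array([469.9,170.1,66])-b2
print(cv2.minAreaRect(L[:,:2].astype(np.float32)),"ball",bb@gy,bb@n,np.polyfit(L[:,0],L[:,2],1))
s=[get_state() for _ in range(3)]; print(s[0]["time_s"],np.mean([x["contact_force"] for x in s],0),s[0]["width"]*85)
J=I; x0,y0=int(u[0])-15,int(u[1])-10
a=cv2.resize(cv2.convertScaleAbs(J[y0:y0+45,x0-5:x0+40],alpha=1.5),(400,400),interpolation=cv2.INTER_CUBIC); b=cv2.resize(cv2.convertScaleAbs(J[y0-60:y0+100,x0-65:x0+95],alpha=1.5),(400,400),interpolation=cv2.INTER_CUBIC)
cv2.imwrite("pics/con.png",np.hstack([a,b])); print(x0,y0)
E
```

```text
piv px [346.19 322.56] 32 red [346.  344.7] 10 rmark 46.6 pivot [492.52 177.04 138.07] pointer 0.263 n 40 plumb 0.257 mark 0.238
((-2.575359344482422, -0.100250244140625), (85.14093017578125, 44.21002197265625), 0.8229098916053772) ball -2.671041615550277 -0.7284069357467489 [0.01 9.59]
34.3917 [ 0.81  0.39 -2.05] 34.99296690928601
330 311
```

View pics/con.png

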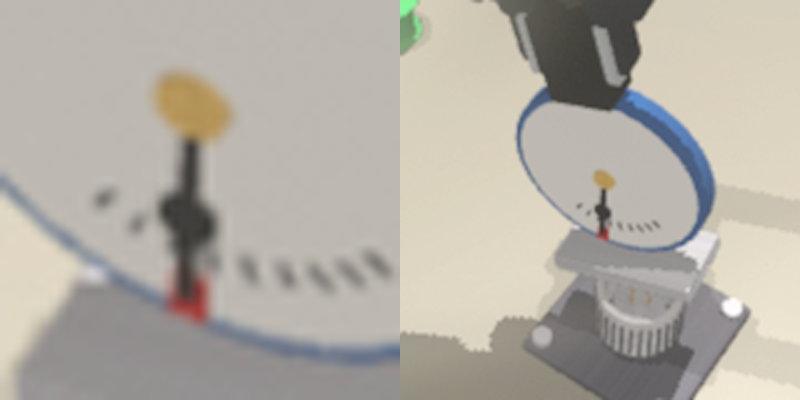

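The pointer sits in the middle of the red mark (crop x≈187, with the mark spanning 170–208). The foot's middle is within 1 mm of the ball, pressing with about 2 N and touching nothing else.

```bash
python3 -c "
from plant import *
print(job_done())"
```

```text
the job is handed in; nothing more can be done
None
```

I handed the job in at about 34.4 s: the chuck grips the stud, and the gauge is held on the ball at about 2 N with the pointer on the red mark. The sleeve sprang back about 0.35 rad when I let go; regripping it met resistance at once, so I judged it tight.

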